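# Pack the produce crate, turn its lid over and latch it

## Task

Put every lemon and garlic bulb that is out on the worktop into the wooden crate. The crate's lid lies cork side up on the low stand: slide it out over the stand's open edge until you can get under it, pick it up there, turn it over and lay it on the crate with the cork facing down, its far edge against the raised fence, without ever letting it fall on the worktop. Then swing the latch with the red knob over the lid fully home into its catch, let go, and do not disturb the other kitchen things.

Things in the scene. Friction and masses are not known exactly. Their poses are not given: they have to be found in the camera images.
- lemon_a: yellow lemon, 71 x 53 x 51 mm (x, y, z; long axis x), may lie anywhere in the middle of the worktop or be absent; origin at the middle of its underside as first placed (it may roll)
- lemon_b: second lemon, the same; may be absent
- garlic_a: white garlic bulb, 56 mm across and 56 mm high with a narrow tip on top, round; origin at the middle of its underside; may be absent
- garlic_b: second garlic bulb, the same; may be absent
- stand: low light-wood stand (fixed), 216 x 300 mm (x, y), origin at the middle of its underside, flat top at z = 70 mm. Lips 8 mm wide and 8 mm high run along its -x, +x and +y sides; the -y side is open, with free space in front of and below that edge
- stand_edge (a point): middle of the stand's open (-y) top edge, at top height; axes as the stand's
- lid: flat lid of light wood, 160 x 230 x 10 mm (x, y, z), 0.15 kg, no handle; origin at its very centre. +z face lined with cork (flush), -z face plain wood with two dark stripes. Starts flat on the stand, cork up, y axis about along the stand's y, its -y edge about 5 to 30 mm inside the open edge, some 30 mm free between its +y edge and the back lip
- crate: medium-wood open crate (fixed), 166 x 204 mm; origin under the middle of its inside: 150 (x) by 184 (y) mm, floor z = 7 mm, rim z = 70 mm. +y wall 8 mm (outer face y = +100), -y wall 12 mm with a fence behind it: inner face y = -104, top z = 80 mm. Steel brackets outside the side walls at y = -20, 12 mm off the seated lid, 83 mm high; the one at -x carries the catch, 103 mm high
- crate_seat (a point): where the lid's centre belongs: crate frame (0, 12, 75) mm; axes as the crate's. The seated lid lies on the rim, its far edge about 1 mm from the fence, its near edge sticking out 27 mm beyond the crate's +y wall
- latch (a joint): the crate's swing latch, a steel bar 12 mm wide on an upright pivot behind the middle of the fence; it turns level, 3 mm above the seated lid. 0 rad: home in the catch at the crate's -x side (end stop); grows as it opens, anticlockwise from above, to 2.3 rad; starts open. A stiff pivot (0.06 N m): it stays where it is left
- latch_knob (a point): mid-height of the upright red knob on the latch, 16 mm in diameter and 32 mm high (z = 92 to 124 mm), 95 mm from the pivot; the point is 112 mm above the worktop
- latch_hinge (a point): on the upright axis of the latch's pivot, at the height of latch_knob
- egg_timer: red and white egg timer, 63 mm across, 47 mm high; a bystander, origin at the middle of its underside
- jam_jar: jam jar with a red lid, 65 x 69 x 86 mm; a bystander, origin at the middle of its underside
- mug_blue: white mug with a yellow band, 84 x 121 x 90 mm; a bystander, origin at the middle of its underside
- espresso_cup: small cup, 60 x 84 x 50 mm; a bystander, origin at the middle of its underside
There are look-alikes about, which are no part of the job. What is shaped like the lemon_a but turquoise is not meant.

How it is judged:
By the outcome, as a careful person would: the job done as asked, in the order asked, and still so for the second after the job is handed in, with the robot touching nothing.
Of lemon_a, lemon_b, garlic_a, garlic_b only 2 to 4 are there at a start; the rules pass over those that are not, and their reading is None.
At some moment in a run one of lemon_a, lemon_b, garlic_a, garlic_b may be knocked a few centimetres aside while the robot is not near it.
It also fails if it takes over 200 s, if anything falls off the work surface, if the arm or the gripper's body presses on something with over 40 N, if the wrist force passes 120 N, or if a joint passes its speed limit or range.

## Robot

A 7-joint arm with a two-finger parallel gripper is mounted at the origin on a cart in front of the work surface, level with it; the furniture and walls round the work are solid. World frame = base frame: x ahead of the robot, y to its left, z up, the work surface at z = 0. Lengths are in m, angles in rad, forces in N, time in s.
With the tool pointing down it reaches from about 0.425 to 0.95 m from the base axis. Payload 4.7 kg.
Tool frame: the origin (TCP) lies on the centre line of the jaws, within the pads' length; the fingertips stand robot.nose_length ahead of it and the grasp point (between the pads) lies 8 mm behind it (robot.nose_length is the distance from the TCP to the fingertips, in m); z points along the fingers, y is the line along which they close (so a half turn about z gives the same grasp; the last joint's range is limited). The gripper opens to 85 mm and grips with 20 to 120 N. Pads are 22 mm wide; open, the fingers measure 114 mm over their backs; the gripper's body (76 mm by 85 mm) begins 54 mm behind the grasp point. The pads swing forward as they close: fully open they stand 13 mm farther back than shut.
Start: joints at [-1.26, 0.469, -0.049, 1.532, 0.024, 1.141, -0.082], TCP at [0.225, 0.636, 0.242] pointing down, gripper open.
Joint ranges: [-2.59, 2.59], [-0.33, 1.99], [-1.39, 1.29], [0.1, 2.45], [-1.04, 4.18], [0.21, 1.99], [-2.66, 2.66]. Speed limits (rad/s): [2.57, 2.57, 3.14, 3.14, 3.14, 3.14, 3.14].

## Interface

Orientations are given as [roll, pitch, yaw] about the fixed x, y, z axes, in that order (R = Rz(yaw) Ry(pitch) Rx(roll)).
In Python, from plant import robot gives the robot as it stands. Calls block until the motion is done:
- robot.goto(position, orientation): joint-space move of the TCP to a pose.
- robot.move_straight(position, vel=0.15, attitude=None, contact_N=None): straight line of the TCP; attitude=None keeps the orientation; vel is the mean speed in m/s. With contact_N (N) it stops when the force on the tool has changed by that much, and returns True; else False.
- robot.move_joints(angles): joint-space move.
- robot.grip(opening, strength=None): opening from 0.0 (shut) to 1.0 (fully open); strength is the grip in N (None keeps the last); returns when the fingers have stopped.
- robot.sleep(seconds).
- robot.inverse_kinematics(position, orientation): joint angles nearest the present ones, or None.
- robot.sense(): the state.
- robot.grab_frame(name): name is "scene" or "side" or "wrist"; returns a dict with "image" (480x640x3 uint8, red, green, blue), "range_z" (480x640 float32, m along the optical axis (not along the pixel's ray), 0 where there is no reading), "fx", "fy", "cx", "cy" (pixels), "R" (3x3) and "t" (3): a world point X has camera coordinates R X + t. Camera axes: x right, y down, z forward; pixel columns grow to the right and rows downward; lengths in m; the calibration is good to about 2 mm. A picture is of the moment at which its call begins.
A pose or a line that the arm cannot do raises robot.IKError and nothing moves.
- robot.close_job(): hands the job in; it is judged then, once.
The state is a dict: "t": time; "joint_pos": joint angles; "joint_velocities": joint speeds; "effort": joint torques, N m; "tcp_pos": TCP position; "tcp_rot": TCP orientation; "wrist_force": force on the tool from outside, world axes, zero at the start; "torque": the same for the moment, N m; "opening": opening from 0.0 (shut) to 1.0 (fully open); "gripper_force": force on a finger pad.
Only numpy, scipy, OpenCV 4.12 (cv2) and the standard library are available. Lean on these libraries where they do the work, as an engineer would, in place of code of your own. Each camera call takes 0.05 s, during which the arm holds its last target. There are 200 camera calls.

## Working session

There is one attempt and no reset: what is moved stays moved. The work goes in short steps, each a Python script; the robot and the scene stay as the last script left them, time stands still between calls to the robot, and variables do not carry over. Pictures are saved under pics/ and viewed, at most 15 in all, crops included, and the job is handed in when it is done.

```bash
ls; mkdir -p pics; python3 - <<'E'
from plant import robot
import cv2,numpy as np,pickle
s=robot.sense();print(s['t'],s['tcp_pos'],s['tcp_rot'],robot.nose_length,s['opening'])
for n in ("scene","side"):
    f=robot.grab_frame(n);pickle.dump(f,open(n+'0.pkl','wb'))
    cv2.imwrite(f'pics/{n}0.png',f['image'][:,:,::-1])
    R,t=f['R'],f['t'];print(n,f['fx'],f['cx'],f['cy'],-R.T@t,R[2])
E
```

```text
pics
0.0 [0.22477639 0.63586373 0.24124265] [-3.13959532e+00  4.95135803e-05  2.80179513e+00] 0.011 1.000304012732204
scene 437.1899368897666 318.8572151866013 247.67176377258997 [-0.07115391 -0.89435075  1.04415413] [ 0.42235979  0.62796299 -0.65366253]
side 496.45721423409486 314.3710354864239 228.63641346548286 [0.64123907 1.49019559 1.33471896] [-0.0460071  -0.77014849 -0.6362033 ]
```

View pics/scene0.png

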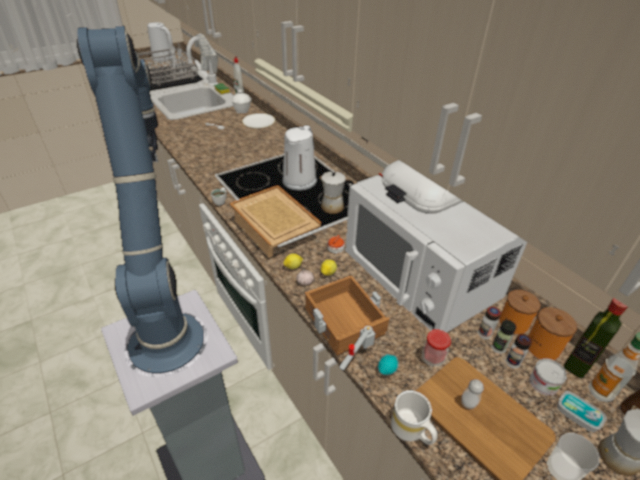

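View pics/side0.png

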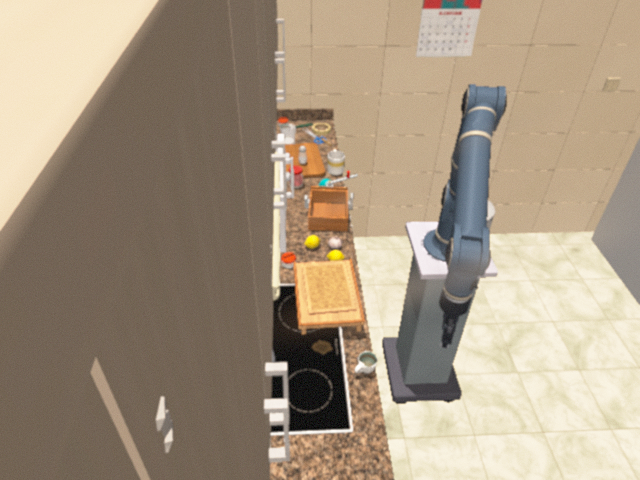

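Scene: lemon candidates are the yellow ones at (292,261) and (328,268) and the turquoise one at (388,365), which is not meant. For garlic there is the bulb at (305,278); the white shaker at (473,393) is not garlic. The crate is at (346,312), the stand with the lid at (275,218), the egg timer at (337,243), the espresso cup at (218,197), the mug at (410,415) and the jar at (437,347).

```bash
cat > h.py <<'E'
import numpy as np,cv2,pickle
def ray(f,u,v):
    d=f['R'].T@np.array([(u-f['cx'])/f['fx'],(v-f['cy'])/f['fy'],1.]);return -f['R'].T@f['t'],d
def onz(f,u,v,z):
    o,d=ray(f,u,v);return o+d*(z-o[2])/d[2]
def cloud(f):
    Z=f['range_z'];v,u=np.mgrid[:480,:640]
    P=np.stack([(u-f['cx'])/f['fx']*Z,(v-f['cy'])/f['fy']*Z,Z],-1)
    P=(P-f['t'])@f['R'];P[Z==0]=np.nan;return P
def px(f,X):
    c=f['R']@np.asarray(X)+f['t'];return f['fx']*c[0]/c[2]+f['cx'],f['fy']*c[1]/c[2]+f['cy']
E
python3 - <<'E'
from h import *
f=pickle.load(open('scene0.pkl','rb'));g=pickle.load(open('side0.pkl','rb'))
a=cv2.resize(f['image'][180:380,200:460],None,fx=3,fy=3,interpolation=cv2.INTER_CUBIC)
cv2.imwrite('pics/c1.png',a[:,:,::-1])
b=cv2.resize(g['image'][160:360,260:400],None,fx=3,fy=3,interpolation=cv2.INTER_CUBIC)
cv2.imwrite('pics/c2.png',b[:,:,::-1])
for n,k in(('scene',f),('side',g)):
    P=cloud(k);h=cv2.cvtColor(k['image'],cv2.COLOR_RGB2HSV)
    for nm,lo,hi in(('yellow',(24,150,120),(34,255,255)),('red',(0,180,120),(6,255,255)),('turq',(80,120,80),(100,255,255))):
        m=cv2.inRange(h,lo,hi)
        N,l,st,c=cv2.connectedComponentsWithStats(m)
        for i in range(1,N):
            if st[i,4]>12:
                q=P[l==i];q=q[np.isfinite(q[:,0])];print(n,nm,st[i,4],c[i].round(1),np.median(q,0).round(3) if len(q) else '',onz(k,*c[i],0.025).round(3), q.max(0).round(3) if len(q) else '')
E
```

```text
scene yellow 23 [224.4  90.8] [0.907 1.618 0.021] [0.904 1.608 0.025] [0.935 1.626 0.035]
scene yellow 203 [292.6 260.6] [0.466 0.065 0.037] [0.474 0.076 0.025] [0.525 0.105 0.053]
scene yellow 188 [328.  266.9] [ 0.549 -0.028  0.039] [ 0.559 -0.015  0.025] [0.61  0.023 0.052]
scene red 38 [436.8 346.4] [ 0.592 -0.482  0.082] [ 0.634 -0.453  0.025] [ 0.613 -0.451  0.087]
scene red 42 [350.8 348.5] [ 0.38  -0.379  0.12 ] [ 0.425 -0.327  0.025] [ 0.388 -0.368  0.125]
scene turq 312 [387.6 364.5] [ 0.469 -0.431  0.041] [ 0.477 -0.424  0.025] [ 0.505 -0.406  0.053]
scene turq 328 [581.6 409.4] [ 0.806 -0.791  0.022] [ 0.803 -0.791  0.025] [ 0.831 -0.745  0.028]
side yellow 138 [311.9 241.2] [0.561 0.    0.04 ] [ 0.56  -0.016  0.025] [0.589 0.017 0.055]
side yellow 123 [335.1 254.9] [0.477 0.09  0.043] [0.474 0.069 0.025] [0.503 0.106 0.057]
side red 24 [432.1   4.1] [-0.092 -1.116  0.623] [-0.709 -3.318  0.025] [-0.056 -1.105  0.645]
side red 20 [473.8   3. ] [-0.301 -1.112  0.631] [-1.112 -3.352  0.025] [-0.286 -1.098  0.646]
side red 40 [297.1 169.8] [ 0.61  -0.446  0.086] [ 0.607 -0.545  0.025] [ 0.623 -0.422  0.091]
side turq 47 [447.2   4.5] [-0.166 -1.115  0.623] [-0.848 -3.304  0.025] [-0.144 -1.095  0.638]
side turq 34 [459.2   3.1] [-0.228 -1.116  0.629] [-0.973 -3.35   0.025] [-0.208 -1.092  0.644]
side turq 36 [323.3 181.6] [ 0.491 -0.412  0.044] [ 0.487 -0.44   0.025] [ 0.509 -0.397  0.065]
```

View pics/c1.png

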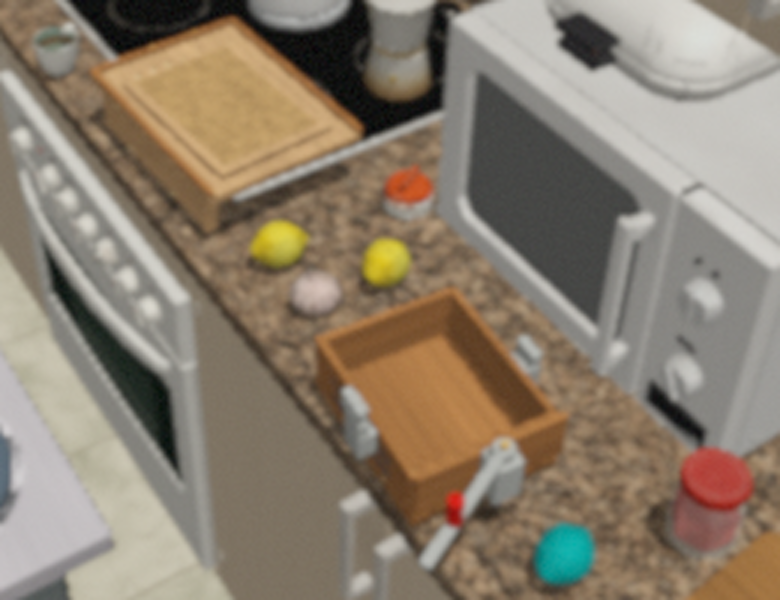

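View pics/c2.png

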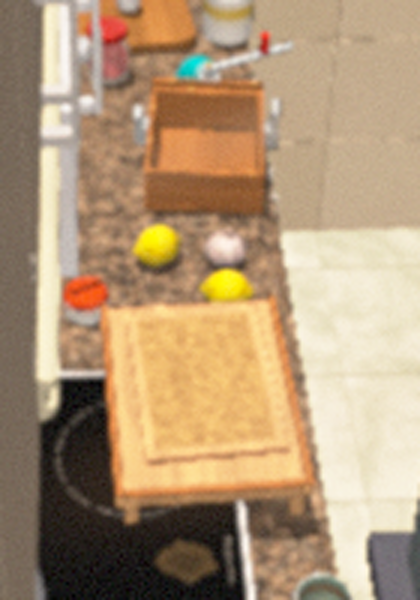

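The crops confirm two real yellow lemons and one garlic bulb, and no second bulb. The latch is open, pointing towards the robot. The lid is cork-up with its front edge just inside the open edge. Next I measure the furniture and check reach for side-on grasps.

```bash
python3 - <<'E'
from h import *
from plant import robot
f=pickle.load(open('scene0.pkl','rb'));g=pickle.load(open('side0.pkl','rb'))
for n,k in(('scene',f),('side',g)):
    P=cloud(k).reshape(-1,3);P=P[np.isfinite(P[:,0])]
    for nm,x0,x1,y0,y1,z0,z1 in(('crate',.36,.64,-.33,-.06,.055,.088),('stand',.33,.68,.1,.5,.062,.09),('latch',.3,.64,-.5,-.25,.088,.13),('timer',.6,.75,-.05,.15,.02,.06)):
        q=P[(P[:,0]>x0)&(P[:,0]<x1)&(P[:,1]>y0)&(P[:,1]<y1)&(P[:,2]>z0)&(P[:,2]<z1)]
        if len(q)>5:print(n,nm,len(q),q.min(0).round(3),q.max(0).round(3),cv2.minAreaRect((q[:,:2]*1000).astype(np.float32)))
def ori(phi,pit,roll):  # tool z horizontal dir phi, pitched down by pit, y rolled
    from scipy.spatial.transform import Rotation as Ro
    z=np.array([np.cos(phi)*np.cos(pit),np.sin(phi)*np.cos(pit),-np.sin(pit)])
    x=np.array([-np.sin(phi),np.cos(phi),0]);y=np.cross(z,x)
    return (Ro.from_matrix(np.c_[x,y,z])*Ro.from_euler('z',roll)).as_euler('xyz')
for phi in(0,20,30,45,60,75,90):
  for pit in(0,15,30):
    r=[]
    for p,s in(((.43,.08,.08),1),((.43,-.09,.08),-1)):
      for roll in(0,np.pi):
        j=None
        try:j=robot.inverse_kinematics(p,list(ori(s*np.radians(phi),np.radians(pit),roll)))
        except Exception as e:pass
        r.append('-' if j is None else str(np.round(j,1)))
    if any(a!='-' for a in r):print(phi,pit,r)
E
```

```text
scene crate 1216 [ 0.374 -0.33   0.055] [ 0.639 -0.108  0.087] ((507.2655334472656, -219.14366149902344), (220.73789978027344, 265.9157409667969), 89.14434051513672)
scene stand 3015 [0.408 0.141 0.062] [0.634 0.456 0.085] ((521.99462890625, 298.16680908203125), (219.40528869628906, 309.451171875), 2.140734910964966)
scene latch 350 [ 0.335 -0.471  0.088] [ 0.64  -0.276  0.13 ] ((487.120849609375, -372.9247131347656), (194.80332946777344, 304.93896484375), 89.72277069091797)
scene timer 310 [ 0.623 -0.05   0.02 ] [0.681 0.107 0.06 ] ((649.4046020507812, 29.137523651123047), (155.2281951904297, 58.015113830566406), 86.7672348022461)
side crate 615 [ 0.377 -0.33   0.055] [ 0.64  -0.098  0.088] ((508.66619873046875, -213.68533325195312), (232.11375427246094, 262.6907958984375), 89.96400451660156)
side stand 4077 [0.411 0.144 0.062] [0.636 0.458 0.09 ] ((523.7780151367188, 299.7463073730469), (217.45184326171875, 309.87945556640625), 2.244183301925659)
side latch 135 [ 0.338 -0.484  0.088] [ 0.639 -0.269  0.128] ((510.5177917480469, -338.0574645996094), (211.43917846679688, 294.188873291
[... 542 characters left out ...]
  0.8  0.2  2.3  1.2  1.1  0. ]']
75 30 ['[ 1.2  1.1 -1.2  2.3 -0.3  0.3  1.9]', '[ 1.1  0.9 -1.   2.3 -0.9  0.5 -0.7]', '[-1.3  1.1  1.1  2.4  0.4  0.3 -2.1]', '[-0.7  0.6  0.3  2.4  1.2  0.9  0.2]']
90 0 ['[ 1.2  1.4 -1.   2.1 -0.5  0.9  2.4]', '[ 0.9  1.1 -0.6  2.1 -0.9  1.2 -0.3]', '[-1.3  1.5  1.1  2.2  0.2  0.8 -2.2]', '[-0.7  1.   0.2  2.1  1.   1.4  0.1]']
90 15 ['[ 1.1  1.1 -1.   2.1 -0.5  0.8  2.3]', '[ 0.7  0.9 -0.5  2.2 -1.   1.1 -0.3]', '[-1.3  1.3  1.1  2.2  0.2  0.7 -2.1]', '[-0.7  0.8  0.2  2.2  1.   1.3  0.2]']
90 30 ['[ 1.1  0.9 -1.   2.2 -0.5  0.7  2.2]', '[ 0.6  0.7 -0.4  2.2 -1.   0.9 -0.5]', '[-1.   0.8  0.7  2.3  0.7  0.8 -2.6]', '[-0.7  0.7  0.2  2.2  0.9  1.1  0.3]']
```

```bash
python3 - <<'E'
from plant import robot
from h import *
robot.goto([.48,.02,.36],[np.pi,0,0]); s=robot.sense();print(s['t'],s['tcp_pos'],s['joint_pos'].round(2) if hasattr(s['joint_pos'],'round') else s['joint_pos'])
w=robot.grab_frame('wrist');pickle.dump(w,open('w1.pkl','wb'));cv2.imwrite('pics/w1.png',w['image'][:,:,::-1])
f=robot.grab_frame('scene');pickle.dump(f,open('s1.pkl','wb'))
print(-w['R'].T@w['t'],w['R'][2],w['fx'])
for n,k in(('w',w),('s',f)):
    P=cloud(k).reshape(-1,3)
    q=P[np.isfinite(P[:,0])&(np.hypot(P[:,0]-.48,P[:,1]-.02)<.12)&(P[:,2]>.3)]
    if n=='s':
        for z in np.arange(.3,.75,.03):
            a=q[(q[:,2]>z)&(q[:,2]<z+.03)]
            if len(a)>3:print(z.round(2),len(a),(a.min(0)-[.48,.02,0]).round(3)[:2],(a.max(0)-[.48,.02,0]).round(3)[:2])
h=cv2.cvtColor(w['image'],cv2.COLOR_RGB2HSV)
m=cv2.inRange(h,(22,130,90),(36,255,255))
for c in cv2.findContours(m,0,2)[0]:
    if cv2.contourArea(c)>100:
        q=np.array([onz(w,*p[0],.025)[:2]*1000 for p in c],np.float32);print(cv2.contourArea(c),cv2.minAreaRect(q))
E
```

```text
2.5083 [0.48010353 0.02100239 0.35986781] [-0.83  0.04  0.74  1.84 -0.03  1.27 -1.66]
[0.54818454 0.02252283 0.49220629] [-2.67110759e-01 -8.40924192e-04 -9.63665469e-01] 381.95523822744843
0.36 128 [-0.014 -0.058] [0.011 0.052]
0.39 171 [-0.016 -0.076] [0.011 0.073]
0.42 293 [-0.022 -0.075] [0.012 0.075]
0.45 240 [-0.036 -0.073] [0.028 0.07 ]
0.48 291 [-0.04  -0.039] [0.028 0.019]
0.51 304 [-0.04  -0.038] [0.033 0.028]
0.54 329 [-0.038 -0.038] [0.031 0.026]
0.57 320 [-0.037 -0.037] [0.025 0.019]
0.6 254 [-0.05  -0.048] [0.037 0.014]
0.63 535 [-0.115 -0.053] [ 0.045 -0.017]
0.66 738 [-0.113 -0.053] [0.042 0.032]
0.69 681 [-0.114 -0.049] [0.021 0.044]
0.72 70 [-0.118 -0.034] [-0.08 -0.  ]
1729.5 ((473.72027587890625, 78.5292739868164), (56.853206634521484, 57.40174865722656), 33.109981536865234)
1987.5 ((560.3760375976562, -13.53738021850586), (57.95535659790039, 56.032310485839844), 64.35375213623047)
```

View pics/w1.png

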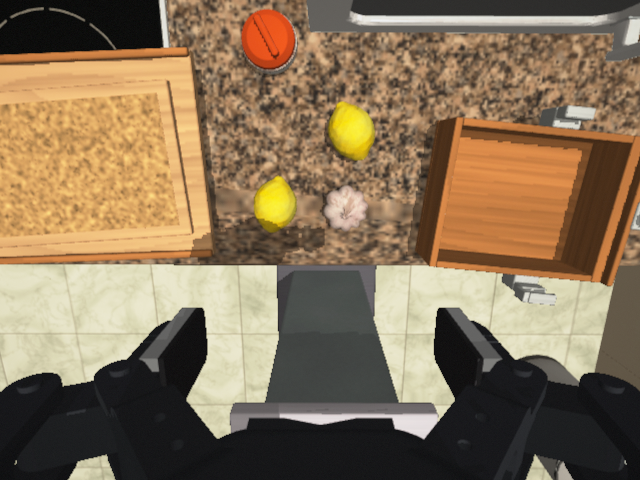

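The wrist view shows lemon a at (275,205), lemon b at (352,130), one garlic bulb at (347,207), and an empty crate at (535,200). I detect them with the depth mask, looking again before each pick. First lemon b.

```bash
cat >> h.py <<'E'
def detect(w):
    P=cloud(w);hs=cv2.cvtColor(w['image'],cv2.COLOR_RGB2HSV)
    m=(P[...,2]>.022)&(P[...,2]<.075)&(P[...,0]>.385)&(P[...,0]<.625)&(P[...,1]>-.095)&(P[...,1]<.135)
    m=cv2.morphologyEx(m.astype(np.uint8),cv2.MORPH_OPEN,np.ones((5,5)))
    N,l,st,c=cv2.connectedComponentsWithStats(m);out=[]
    for i in range(1,N):
        if st[i,4]<300:continue
        k=l==i;q=P[k][:,:2];ctr=(np.percentile(q,2,0)+np.percentile(q,98,0))/2
        e,v=np.linalg.eigh(np.cov(q.T));a=np.arctan2(v[1,1],v[0,1]);a=(a+np.pi/2)%np.pi-np.pi/2
        yel=np.mean((hs[k][:,0]>20)&(hs[k][:,0]<38)&(hs[k][:,1]>120))
        out.append(dict(kind='lemon' if yel>.5 else 'garlic',c=ctr,a=a,size=np.ptp(q,0),top=np.nanpercentile(P[k][:,2],98),n=st[i,4],px=c[i]))
    return out
DOWN=lambda yaw:[np.pi,0,yaw]
def look(robot):
    w=robot.grab_frame('wrist');d=detect(w)
    for o in d:print(o['kind'],o['c'].round(3),'ang',round(np.degrees(o['a'])),o['size'].round(3),round(float(o['top']),3),o['n'])
    return w,d
def pick(robot,o,yaw,drop,zg,strength,dyaw=0.):
    x,y=o['c']
    robot.goto([x,y,.14],DOWN(yaw));robot.grip(1.)
    robot.move_straight([x,y,zg],vel=.12,contact_N=8)
    robot.grip(0.,strength);s=robot.sense();print('z',s['tcp_pos'][2],'open',s['opening'],'F',s['gripper_force'])
    robot.move_straight([x,y,.17],vel=.2)
    robot.goto([drop[0],drop[1],.17],DOWN(dyaw));print('open',robot.sense()['opening'])
E
python3 - <<'E'
from plant import robot
from h import *
print('old');
w,d=look(robot)
b=max((o for o in d if o['kind']=='lemon'),key=lambda o:o['c'][0])
# crate rim from wrist cloud
P=cloud(w).reshape(-1,3)
for y in(-.13,-.16,-.19,-.25,-.28):
    q=P[(abs(P[:,1]-y)<.006)&(P[:,2]>.062)&(P[:,2]<.076)&(P[:,0]>.38)&(P[:,0]<.63)];print(y,q[:,0].min().round(3),q[:,0].max().round(3))
for x in(.44,.48,.52,.56):
    q=P[(abs(P[:,0]-x)<.006)&(P[:,2]>.062)&(P[:,2]<.085)&(P[:,1]<-.06)&(P[:,1]>-.33)];print(x,q[:,1].min().round(3),q[:,1].max().round(3))
pick(robot,b,b['a'],(.535,-.215),.020,35)
w=robot.grab_frame('wrist');pickle.dump(w,open('w2.pkl','wb'));cv2.imwrite('pics/w2.png',w['image'][:,:,::-1])
robot.move_straight([.535,-.215,.045],vel=.15,contact_N=10);robot.grip(.85);robot.move_straight([.535,-.215,.17],vel=.25)
print(robot.sense()['t'],abs(robot.sense()['wrist_force']).max())
E
```

```text
old
lemon [ 0.561 -0.014] ang 23 [0.065 0.054] 0.052 2043
lemon [0.477 0.076] ang -8 [0.067 0.051] 0.052 1774
garlic [ 0.472 -0.009] ang -52 [0.054 0.053] 0.052 1405
-0.13 0.407 0.574
-0.16 0.405 0.571
-0.19 0.402 0.568
-0.25 0.396 0.572
-0.28 0.392 0.56
0.44 -0.319 -0.106
0.48 -0.324 -0.11
0.52 -0.322 -0.114
0.56 -0.316 -0.118
z 0.021035251609797623 open 0.5846588087098832 F 35.397011496825144
open 0.5859391917453147
8.6417 0.30028160304972645
```

View pics/w2.png

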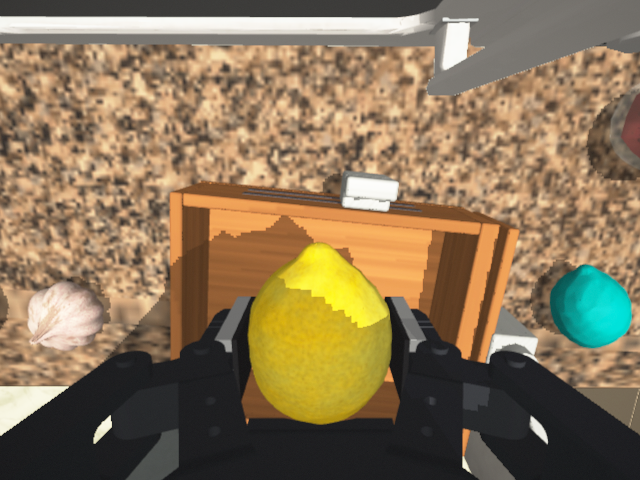

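Lemon b was gripped and lowered into the crate. The garlic is at (65,315) in this view. Next the garlic and lemon a.

```bash
cat > step2.py <<'E'
from plant import robot
from h import *
import sys
kind,dx,dy,dyaw=sys.argv[1],float(sys.argv[2]),float(sys.argv[3]),-.098
robot.goto([.48,.02,.34],DOWN(0));w,d=look(robot)
o=[o for o in d if o['kind']==kind][0]
if kind=='garlic':
    yaw=min((-np.pi/2,np.pi/2),key=lambda a:abs((robot.inverse_kinematics([*o['c'],.02],DOWN(a)) if robot.inverse_kinematics([*o['c'],.02],DOWN(a)) is not None else [9]*7)[6]))
else: yaw=o['a']
pick(robot,o,yaw,(dx,dy),.020,35,dyaw)
robot.move_straight([dx,dy,.045],vel=.15,contact_N=10);robot.grip(.85);robot.move_straight([dx,dy,.17],vel=.25)
s=robot.sense();print(s['t'],np.abs(s['wrist_force']).max())
E
python3 step2.py garlic .445 -.215 && python3 step2.py lemon .49 -.165 && python3 - <<'E'
from plant import robot
from h import *
robot.goto([.46,-.16,.36],DOWN(-.098));w=robot.grab_frame('wrist');pickle.dump(w,open('w3.pkl','wb'));cv2.imwrite('pics/w3.png',w['image'][:,:,::-1])
robot.goto([.48,.12,.38],DOWN(0));w=robot.grab_frame('wrist');pickle.dump(w,open('w4.pkl','wb'));look(robot)
f=robot.grab_frame('scene');pickle.dump(f,open('s2.pkl','wb'))
a=np.hstack([cv2.resize(pickle.load(open(n,'rb'))['image'],(400,300)) for n in('w3.pkl','w4.pkl')]);cv2.imwrite('pics/w34.png',a[:,:,::-1]);print(robot.sense()['t'])
E
```

```text
lemon [0.476 0.076] ang -7 [0.067 0.05 ] 0.052 1933
garlic [ 0.472 -0.009] ang -35 [0.054 0.053] 0.052 1552
z 0.020955658510173263 open 0.6077791170242738 F 34.601935932878405
open 0.6043863113572855
17.1083 0.2972564807435468
lemon [0.476 0.076] ang -4 [0.068 0.051] 0.052 1921
z 0.022329144026233424 open 0.5770297535780037 F 34.54432577127591
open 0.5812168569280196
24.6333 0.7627285849349257
26.7167
```

View pics/w34.png

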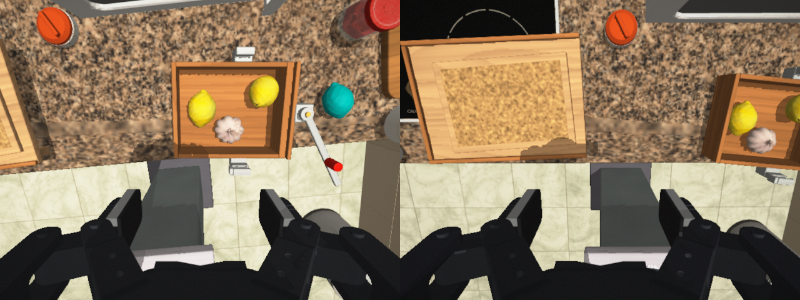

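All three are in the crate and the worktop is clear. Now precise poses for lid, stand, crate and knob, and the reach for the slide and flip.

```bash
python3 - <<'E'
from h import *
w3=pickle.load(open('w3.pkl','rb'));w4=pickle.load(open('w4.pkl','rb'))
def rects(w,z0,z1,x0,x1,y0,y1,mn=200):
    P=cloud(w);m=((P[...,2]>z0)&(P[...,2]<z1)&(P[...,0]>x0)&(P[...,0]<x1)&(P[...,1]>y0)&(P[...,1]<y1)).astype(np.uint8)
    N,l,st,c=cv2.connectedComponentsWithStats(m,connectivity=4)
    for i in range(1,N):
        if st[i,4]>mn:
            q=P[l==i];print(st[i,4],np.round(np.nanmedian(q[:,2]),4),[np.round(a,1) for a in cv2.minAreaRect((q[:,:2]*1000).astype(np.float32))])
print('lid>.075');rects(w4,.0755,.09,.38,.66,.1,.48)
print('stand');rects(w4,.06,.09,.38,.66,.1,.48)
print('crate rim');rects(w3,.06,.09,.3,.66,-.35,-.08,30)
print('knob etc');rects(w3,.09,.14,.3,.66,-.5,-.2,5)
for w in(w3,w4):print(np.nanmedian(cloud(w)[...,2][abs(cloud(w)[...,2])<.01]))
h=cv2.cvtColor(w3['image'],cv2.COLOR_RGB2HSV);m=cv2.inRange(h,(0,180,120),(5,255,255));P=cloud(w3)
N,l,st,c=cv2.connectedComponentsWithStats(m)
for i in range(1,N):
    if st[i,4]>40:q=P[l==i];print('red',c[i],st[i,4],np.nanmin(q,0).round(3),np.nanmax(q,0).round(3))
# bar/pivot brightness: white px at z .08-.1 behind fence
M=(P[...,2]>.08)&(P[...,2]<.105)&(P[...,1]<-.31)&(P[...,0]>.3)&(P[...,0]<.56)
q=P[M];print('bar',len(q),q.min(0).round(3),q.max(0).round(3),[np.round(a,1) for a in cv2.minAreaRect((q[:,:2]*1000).astype(np.float32))])
E
```

```text
lid>.075
5644 0.0782 [array([525.4, 299.7]), array([216.2, 300.7]), np.float64(2.3)]
30471 0.0808 [array([521.5, 284.7]), array([160.2, 230.5]), np.float64(4.2)]
stand
53879 0.0798 [array([525.5, 299.5]), array([216.3, 301. ]), np.float64(2.2)]
crate rim
283 0.0738 [array([ 637.4, -279.6]), array([23.9, 12.9]), np.float64(36.0)]
9473 0.0707 [array([ 483.6, -230.7]), array([237.7, 202.5]), np.float64(84.5)]
31 0.0608 [array([ 508.2, -275.9]), array([10.3,  6.5]), np.float64(53.8)]
knob etc
304 0.1074 [array([ 632.3, -282.3]), array([17.7,  8.2]), np.float64(60.4)]
2010 0.0942 [array([ 408.3, -360.7]), array([157.1,  21.7]), np.float64(22.6)]
419 0.1028 [array([ 383.9, -219. ]), array([36.1, 12.4]), np.float64(85.1)]
0.0007219550347908878
0.0010556811017141173
red [606.90952381  30.48809524] 420 [ 0.587 -0.475  0.083] [ 0.629 -0.428  0.089]
red [619.71669342  16.47672552] 1246 [ 0.595 -0.474  0.083] [ 0.628 -0.436  0.089]
red [538.43925234 264.60280374] 214 [ 0.377 -0.38   0.098] [ 0.392 -0.366  0.126]
bar 2845 [ 0.336 -0.4    0.08 ] [ 0.554 -0.31   0.105] [array([ 436.3, -331.7]), array([228.1,  69.4]), np.float64(18.6)]
```

```bash
cat >> h.py <<'E'
from scipy.spatial.transform import Rotation as Ro
def toolR(phi,pit,roll):
    z=np.array([np.cos(phi)*np.cos(pit),np.sin(phi)*np.cos(pit),-np.sin(pit)])
    x=np.array([-np.sin(phi),np.cos(phi),0]);y=np.cross(z,x)
    return np.c_[x,y,z]@Ro.from_euler('z',roll).as_matrix()
eul=lambda R:list(Ro.from_matrix(R).as_euler('xyz'))
CY=-.0965; CC=np.array([.483,-.210,0]); CR=Ro.from_euler('z',CY).as_matrix()
E
python3 - <<'E'
from h import *
from plant import robot
lo=np.array([-2.59,-.33,-1.39,.1,-1.04,.21,-2.66]);hi=np.array([2.59,1.99,1.29,2.45,4.18,1.99,2.66])
LR=Ro.from_euler('z',np.radians(3)).as_matrix();LC=np.array([.53,.2,.075])
seatR=CR@np.diag([1,-1,-1.]);seat=CC+CR@np.array([0,17,75])/1000
def ik(p,R):
    try:j=robot.inverse_kinematics(list(p),eul(R))
    except Exception:j=None
    return None if j is None else np.array(j)
for u in(-60,-40,-20,0):
 for phid in(25,35,45,55,65,75,90):
  phi=np.radians(phid);d=27-19*np.sin(phi)-11*np.cos(phi)
  for pit in(0,10):
   for roll in(0,np.pi):
    R=toolR(phi+np.radians(3),np.radians(pit),roll)
    g=LC+LR@np.array([u,-115+d,0])/1000;p=g+R[:,2]*.008
    Rg=LR.T@R;pl=LR.T@(p-LC)
    j1=ik(p,R);R2=seatR@Rg;p2=seat+seatR@pl;j2=ik(p2,R2)
    if j1 is not None and (j2 is not None or pit):
        print(u,phid,pit,round(roll),j1.round(2),None if j2 is None else j2.round(2),[round(min((j-lo).min(),(hi-j).min()),2) for j in(j1,j2) if j is not None])
E
```

```text
-60 65 0 0 [ 1.32  1.62 -1.2   2.22 -0.54  0.36  2.42] [-0.24  1.06 -0.43  2.29  1.38  1.91 -0.22] [np.float64(0.15), np.float64(0.08)]
-60 65 0 3 [ 1.32  1.62 -1.2   2.22 -0.54  0.36 -0.72] [-1.51  1.66  1.08  2.35  0.27  0.41 -2.31] [np.float64(0.15), np.float64(0.1)]
-60 65 10 0 [ 1.27  1.43 -1.18  2.26 -0.66  0.29  2.43] [-0.39  1.13 -0.24  2.25  1.32  1.91 -0.28] [np.float64(0.08), np.float64(0.08)]
-60 65 10 3 [ 1.27  1.43 -1.18  2.26 -0.66  0.29 -0.71] [-1.56  1.85  1.07  2.3   0.18  0.5  -2.29] [np.float64(0.08), np.float64(0.14)]
-60 75 0 0 [ 1.27  1.58 -1.2   2.12 -0.33  0.56  2.18] [-0.21  1.05 -0.43  2.19  1.26  1.91 -0.15] [np.float64(0.19), np.float64(0.08)]
-60 75 0 3 [ 1.14  1.37 -1.    2.12 -0.79  0.7  -0.53] [-1.31  1.39  0.9   2.24  0.6   0.75 -2.62] [np.float64(0.25), np.float64(0.04)]
-60 75 10 0 [ 1.23  1.42 -1.19  2.15 -0.32  0.48  2.1 ] [-0.36  1.12 -0.24  2.16  1.21  1.91 -0.19] [np.float64(0.2), np.float64(0.08)]
-60 75 10 3 [ 1.11  1.23 -0.99  2.16 -0.8   0.61 -0.59] [-1.33  1.53  0.9   2.2   0.58  0.84 -2.64] [np.float64(0.24), np.float64(0.02)]
-60 90 0 0
[... 5542 characters left out ...]
at64(0.2), np.float64(0.04)]
0 75 10 3 [ 1.03  1.23 -0.99  2.04 -0.79  0.65 -0.66] [-1.23  1.52  0.93  2.1   0.64  0.87 -2.62] [np.float64(0.25), np.float64(0.04)]
0 90 0 0 [ 1.06  1.53 -1.2   1.84 -0.25  0.9   2.05] [-0.38  1.01 -0.07  1.94  1.07  1.72  0.14] [np.float64(0.19), np.float64(0.27)]
0 90 0 3 [ 0.73  1.14 -0.62  1.86 -0.93  1.22 -0.49] [-1.08  1.32  0.88  1.98  0.5   1.05 -2.44] [np.float64(0.11), np.float64(0.22)]
0 90 10 0 [ 1.05  1.42 -1.19  1.87 -0.18  0.83  1.96] [-0.35  1.1  -0.11  1.9   1.11  1.9   0.08] [np.float64(0.2), np.float64(0.09)]
0 90 10 3 [ 0.58  0.98 -0.43  1.9  -1.01  1.22 -0.45] [-1.08  1.43  0.87  1.94  0.54  1.15 -2.49] [np.float64(0.03), np.float64(0.17)]
```

Plan:
1. Push the lid from its back edge with shut fingers.
2. Grasp the overhang from -y with the tool pitched 20°, so the wrist clears the crate.
3. Flip it by swinging the tool through straight down.

First the slide.

```bash
python3 - <<'E'
from plant import robot
from h import *
yaw=min((-np.pi/2+.05,np.pi/2+.05),key=lambda a:abs(robot.inverse_kinematics([.513,.422,.14],DOWN(a))[6]))
robot.goto([.513,.422,.15],DOWN(yaw));robot.grip(0.,40)
print('down',robot.move_straight([.513,.422,.0835],vel=.06,contact_N=4),robot.sense()['tcp_pos'])
print(robot.move_straight([.517,.326,.0835],vel=.05,contact_N=15),robot.sense()['tcp_pos'],robot.sense()['wrist_force'])
robot.move_straight([.518,.335,.0835],vel=.05);robot.move_straight([.518,.335,.2],vel=.2)
robot.goto([.48,.12,.38],DOWN(0));robot.grip(1.)
w=robot.grab_frame('wrist');pickle.dump(w,open('w5.pkl','wb'));cv2.imwrite('pics/w5.png',w['image'][:,:,::-1])
P=cloud(w);m=((P[...,2]>.0755)&(P[...,2]<.09)&(P[...,0]>.38)&(P[...,0]<.66)&(P[...,1]>.03)&(P[...,1]<.48)).astype(np.uint8)
N,l,st,c=cv2.connectedComponentsWithStats(m,connectivity=4)
for i in range(1,N):
    if st[i,4]>500:q=P[l==i];print(st[i,4],np.median(q[:,2]),[np.round(a,1) for a in cv2.minAreaRect((q[:,:2]*1000).astype(np.float32))])
print(robot.sense()['t'])
# path IK check
for nm,p,phi,pit,roll in(('pre',(.52,.04,.085),90,20,0),('pick',(.53,.10,.078),90,20,0),('up',(.53,.09,.3),90,20,0),('w1',(.52,.05,.42),90,60,0),('dn',(.5,0,.44),90,90,0),('w2',(.5,-.02,.42),-90,60,np.pi),('hov',(.49,-.05,.3),-90,20,np.pi),('pl',(.49,-.09,.08),-90,20,np.pi)):
    for r in(0,np.pi):
        try:j=robot.inverse_kinematics(p,eul(toolR(np.radians(phi),np.radians(pit),roll+r)))
        except Exception:j=None
        print(nm,round(r),None if j is None else np.round(j,2))
E
```

```text
down False [0.51331966 0.42214946 0.08398186]
False [0.51699557 0.32609404 0.08349191] [-0.36288396  0.09392722  0.16006027]
5622 0.07823952405696492 [array([525.4, 299.4]), array([216.3, 300.5]), np.float64(2.3)]
30405 0.08082238345912679 [array([522.9, 201. ]), array([160.3, 230. ]), np.float64(3.2)]
35.3583
pre 0 [ 1.14  1.27 -1.19  1.92 -0.1   0.83  1.87]
pre 3 [ 0.53  0.82 -0.24  1.95 -1.02  1.24 -0.44]
pick 0 [ 1.05  1.28 -1.19  1.95 -0.13  0.71  1.86]
pick 3 [ 0.57  0.86 -0.43  1.97 -1.02  1.07 -0.5 ]
up 0 [ 1.07  0.77 -1.17  1.89 -0.63  1.02  1.96]
up 3 [ 0.59  0.48 -0.43  1.91 -1.03  1.34 -0.83]
w1 0 [ 1.03  0.32 -1.17  1.63 -0.24  1.33  1.51]
w1 3 [-0.92  0.26  1.28  1.72 -0.73  1.58 -1.11]
dn 0 [ 0.93  0.21 -1.19  1.58  0.2   1.48  1.3 ]
dn 3 [-1.25  0.07  1.27  1.67 -0.07  1.45 -1.54]
w2 0 [ 0.63  0.29 -1.18  1.66  0.7   1.68  0.96]
w2 3 [-1.38  0.19  1.24  1.75  0.34  1.42 -1.78]
hov 0 [-0.74  0.42  0.29  2.    0.91  1.53  0.69]
hov 3 [-1.3   0.69  1.13  2.03  0.63  1.17 -2.12]
pl 0 [ 0.03  0.89 -0.62  2.04  1.25  1.76  0.12]
pl 3 [-1.18  1.2   1.06  2.11  0.26  0.72 -2.12]
```

View pics/w5.png

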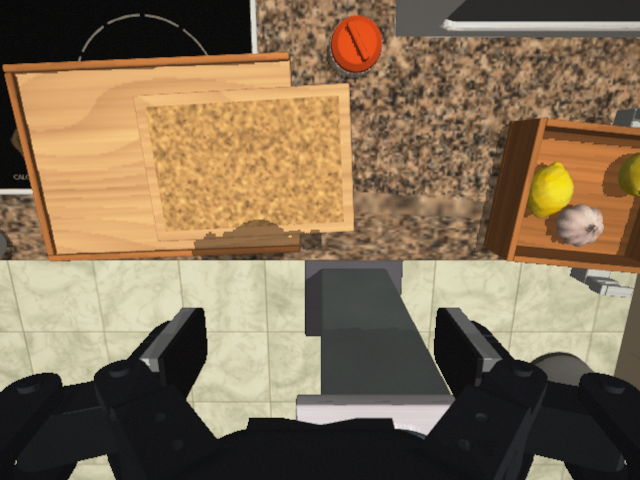

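The lid now overhangs about 63 mm, front edge at pixel column 352, and is straight with free space around it. Now the grasp with a 20° pitch, letting the lid align to the pads while its back edge rests on the stand.

```bash
cat >> h.py <<'E'
PIT=np.radians(20)
E
python3 - <<'E'
from plant import robot
from h import *
LC=np.array([.5229,.2010,.0755]);ly=np.radians(3.2);LR=Ro.from_euler('z',ly).as_matrix()
R=toolR(np.pi/2+ly,PIT,0);g=LC+LR@np.array([-.005,-.115+.008,0]);p=g+R[:,2]*.008;fw=LR[:,1]
o=eul(R);pre=p-.08*fw
robot.grip(.42)
robot.goto([pre[0],pre[1],.36],o);print(np.round(robot.sense()['joint_pos'],2))
print('c',robot.move_straight(list(pre),vel=.15,contact_N=6))
print('c',robot.move_straight(list(p),vel=.05,contact_N=4),robot.sense()['tcp_pos'],p)
f=robot.grab_frame('scene');w=robot.grab_frame('wrist')
a=np.hstack([cv2.resize(f['image'][180:380,200:460],(400,308)),cv2.resize(w['image'],(400,308))]);cv2.imwrite('pics/p1.png',a[:,:,::-1])
s=robot.sense();print(s['t'],s['wrist_force'])
E
```

```text
[ 1.15  0.73 -1.18  1.75 -0.58  1.27  1.89]
c False
c False [0.52364592 0.1010677  0.07268041] [0.52346106 0.10139355 0.07276384]
42.8583 [-0.34483706  0.1026545   0.29846962]
```

View pics/p1.png

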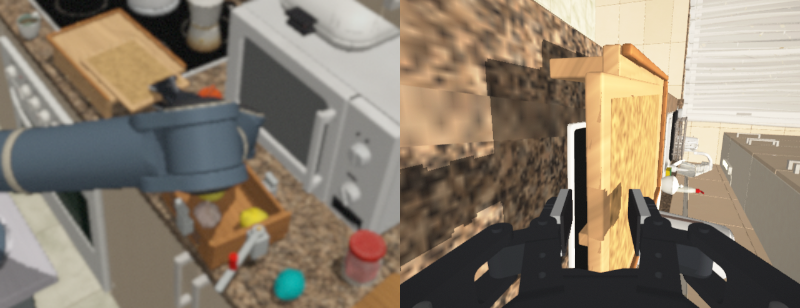

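The lid edge sits between the two fingers (right half, around (610,240)), and the wrist clears the crate. Close lightly, lift along the arc, then grip firmly.

```bash
python3 - <<'E'
from plant import robot
from h import *
ly=np.radians(3.2);LR=Ro.from_euler('z',ly).as_matrix();fw=LR[:,1]
p=robot.sense()['tcp_pos'];robot.grip(0.,20)
s=robot.sense();print(s['opening'],s['gripper_force'],s['wrist_force'],s['tcp_pos'])
for th in np.radians([7,14,20]):
    q=p+fw*.222*(1-np.cos(th))+[0,0,.222*np.sin(th)]
    robot.move_straight(list(q),vel=.06);s=robot.sense();print(s['opening'],s['wrist_force'].round(2) if hasattr(s['wrist_force'],'round') else s['wrist_force'])
robot.grip(0.,110);s=robot.sense();print(s['opening'],s['gripper_force'],s['wrist_force'])
robot.move_straight([q[0],q[1]-.01,.30],vel=.12);s=robot.sense();print(s['t'],s['opening'],s['wrist_force'],s['torque'])
f=robot.grab_frame('scene');w=robot.grab_frame('wrist');pickle.dump(w,open('w6.pkl','wb'))
a=np.hstack([cv2.resize(f['image'][120:380,200:460],(400,400)),cv2.resize(w['image'],(400,400))]);cv2.imwrite('pics/p2.png',a[:,:,::-1])
E
```

```text
0.2125839382149804 18.031609074678272 [-0.28592379 -2.25871801  4.58739778] [0.52360472 0.1017554  0.07450058]
0.17204566255906442 [-0.01 -0.68  1.63]
0.12957082168896994 [0.14 0.74 1.3 ]
0.11181925695187443 [ 0.16 -0.4  -0.69]
0.09612721875501296 109.28462147712708 [-0.48761853 -0.28250386 -0.99115545]
46.5417 0.09599352811671472 [-0.15392814  0.12583645 -2.25100321] [-1.51952873 -0.08244765  0.00493195]
```

View pics/p2.png

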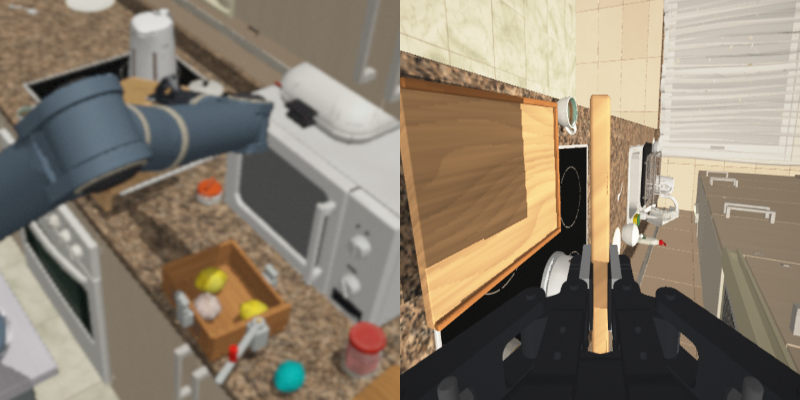

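The lid is gripped and aligned with the pads (edge-on in the wrist view). Now the flip through tool-down, then hover above the crate.

```bash
cat >> h.py <<'E'
PR=lambda pit:toolR(-np.pi/2+CY,pit,np.pi)
TL=np.array([-.005,0,.099])   # lid centre in tool frame (lid x = -tool x)
def placeA(fx=0.,fy=-.098,fz=.0715):
    R=PR(PIT);far=CC+CR@np.array([fx,fy,fz])
    up=-R[:,1]*np.sign(-R[2,1]) # tool y axis direction pointing up
    return far+up*.005-R@(TL+[0,0,.115]),R
E
python3 - <<'E'
from plant import robot
from h import *
A,R=placeA();print(A)
ws=[([.52,.08,.42],toolR(np.radians(93.2),PIT,0)),([.505,.03,.46],toolR(np.radians(92),np.radians(60),0)),([.50,.0,.46],toolR(np.radians(90),np.radians(89.9),0)),
 ([.50,.0,.45],PR(np.radians(55))),([A[0],A[1]+.03,.36],R),([A[0],A[1],A[2]+.06],R)]
for p,Q in ws:
    try: robot.move_straight(list(p),vel=.15,attitude=eul(Q))
    except robot.IKError as e: print('IK line fail',p,e);robot.goto(list(p),eul(Q))
    s=robot.sense();print(round(s['t'],1),np.round(s['joint_pos'],2),round(s['opening'],3),np.abs(s['wrist_force']).max().round(1))
f=robot.grab_frame('scene');w=robot.grab_frame('wrist');g=robot.grab_frame('side')
pickle.dump((f,w,g),open('w7.pkl','wb'))
a=np.hstack([cv2.resize(f['image'][180:400,220:440],(400,400)),cv2.resize(g['image'][120:320,240:440],(400,400))]);cv2.imwrite('pics/p3.png',a[:,:,::-1])
E
```

```text
[ 0.48779165 -0.10860582  0.14939077]
47.6 [ 1.15  0.65 -1.28  1.76 -0.64  1.24  1.81] 0.091 1.8
48.5 [ 1.09  0.28 -1.18  1.57 -0.27  1.44  1.57] 0.091 2.5
49.1 [ 0.88  0.18 -1.11  1.55  0.16  1.52  1.34] 0.093 1.8
49.9 [ 0.42  0.29 -1.02  1.58  0.71  1.82  0.87] 0.092 2.3
50.9 [ 0.12  0.45 -0.73  1.88  1.08  1.97  0.6 ] 0.094 2.0
52.0 [ 0.11  0.66 -0.67  2.    1.14  1.83  0.33] 0.089 1.0
```

View pics/p3.png

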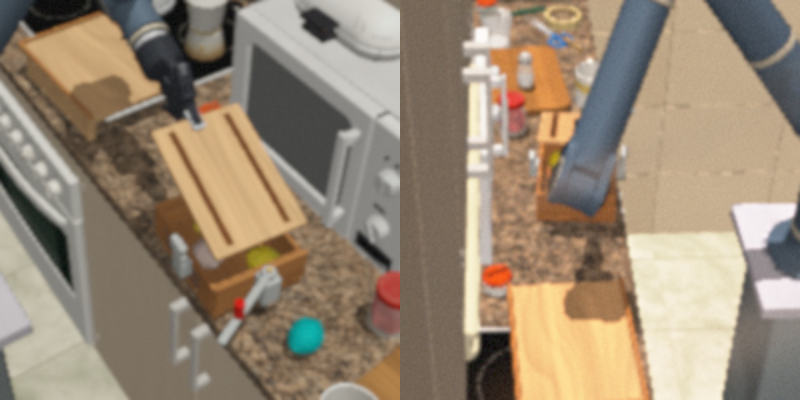

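The lid is turned over (stripes up, cork down) above the crate, at about (230,180) in the left half. Measure its pose in the hand from the scene depth.

```bash
python3 - <<'E'
from plant import robot
from h import *
f,w,g=pickle.load(open('w7.pkl','rb'));s=robot.sense();R=Ro.from_euler('xyz',s['tcp_rot']).as_matrix();p=np.array(s['tcp_pos'])
print(R.round(3).tolist(),PR(PIT).round(3).tolist())
P=cloud(f).reshape(-1,3);Q=(P-p)@R
q=Q[(abs(Q[:,0])<.12)&(Q[:,2]>.02)&(Q[:,2]<.26)&(abs(Q[:,1])<.02)]
A=np.c_[q[:,[0,2]],np.ones(len(q))];c=np.linalg.lstsq(A,q[:,1],rcond=None)[0]
for _ in range(3):
    r=abs(q[:,1]-A@c);k=r<.003;c=np.linalg.lstsq(A[k],q[k,1],rcond=None)[0]
print('plane y=ax+bz+c',c.round(4),k.sum());q=q[k]
print(cv2.minAreaRect((q[:,[0,2]]*1000).astype(np.float32)),np.percentile(q[:,2],99.8),np.percentile(q[:,0],[.5,99.5]))
E
```

```text
[[-0.995, 0.035, -0.09], [0.096, 0.341, -0.935], [-0.002, -0.94, -0.342]] [[-0.995, 0.033, -0.091], [0.096, 0.34, -0.935], [0.0, -0.94, -0.342]]
plane y=ax+bz+c [-0.      0.0054 -0.0035] 2952
((-2.8912277221679688, 118.80776977539062), (161.38035583496094, 197.41171264648438), 0.012243046425282955) 0.2170733163535346 [-0.08183663  0.07662451]
```

```bash
sed -i 's/TL=np.array(\[-.005,0,.099\])/TL=np.array([-.003,0,.1015])/' h.py; python3 - <<'E'
from plant import robot
from h import *
A,R=placeA(fz=.068);yb=CR[:,1]
print(A,robot.move_straight([A[0],A[1],A[2]+.05],vel=.08),'c',robot.move_straight(list(A),vel=.03,contact_N=2.5),robot.sense()['tcp_pos'])
p=np.array(robot.sense()['tcp_pos']);print(robot.sense()['wrist_force'])
robot.grip(.27,20);print('open',robot.sense()['opening'])
zf=.0727;L=.21
th0=np.arcsin(np.clip((p[2]-zf)/L,0,.5));print('th0',np.degrees(th0))
for k in(.75,.5,.25,0):
    th=th0*k;q=p+yb*(L*(np.cos(th)-np.cos(th0))+.003*(1-k));q[2]=zf+L*np.sin(th)
    c=robot.move_straight(list(q),vel=.05,contact_N=12);s=robot.sense();print(c,np.round(s['tcp_pos'],4),np.round(s['wrist_force'],1))
    if c:break
robot.grip(.42)
f=robot.grab_frame('scene');w=robot.grab_frame('wrist');pickle.dump((f,w),open('w8.pkl','wb'))
a=np.hstack([cv2.resize(f['image'][180:400,220:440],(400,400)),cv2.resize(w['image'],(400,400))]);cv2.imwrite('pics/p4.png',a[:,:,::-1]);print(robot.sense()['t'])
E
```

```text
[ 0.4900087  -0.10646022  0.14674582] False c True [ 0.4899529  -0.10643853  0.14806376]
[-0.08658513  1.57286561  1.54597055]
open 0.2658952890500275
th0 21.031125544231205
False [ 0.4906 -0.0995  0.1294] [ 0.9 -1.1 -0.4]
False [ 0.491  -0.0944  0.1108] [-0.6  0.2 -0.4]
False [ 0.4914 -0.0911  0.0917] [-0.3 -0.9 -1.6]
False [ 0.4916 -0.0896  0.0728] [0.4 0.1 2.5]
56.8333
```

View pics/p4.png

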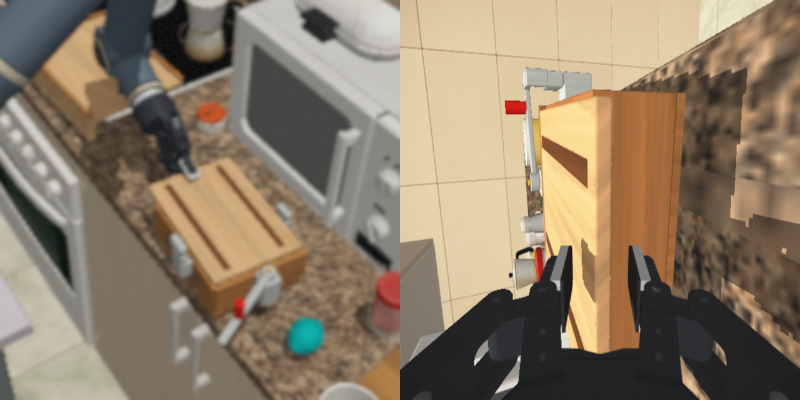

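The lid lies flat on the crate, stripes up, with the fingers clear above and below it. Withdraw and measure from above.

```bash
cat > meas.py <<'E'
from h import *
def lidpose(w):
    P=cloud(w);m=((P[...,2]>.0765)&(P[...,2]<.086)&(P[...,0]>.36)&(P[...,0]<.62)&(P[...,1]>-.34)&(P[...,1]<-.04)).astype(np.uint8)
    N,l,st,c=cv2.connectedComponentsWithStats(m,connectivity=4);i=1+np.argmax(st[1:,4]);q=P[l==i]
    (cx,cy),sz,an=cv2.minAreaRect((q[:,:2]*1000).astype(np.float32))
    L=(P.reshape(-1,3)-CC)@CR;T=(q-CC)@CR
    print('n',st[i,4],'ctr',cx,cy,sz,an,'z',np.median(q[:,2]).round(4),'crate-frame ctr',((np.array([cx,cy,0])/1000-CC)@CR*1000).round(1),'y range',np.percentile(T[:,1],[.3,99.7]).round(4),'x range',np.percentile(T[:,0],[.3,99.7]).round(4))
    return P
E
python3 - <<'E'
from plant import robot
from meas import *
yb=CR[:,1];p=np.array(robot.sense()['tcp_pos'])
print(robot.move_straight(list(p+yb*.07),vel=.08,contact_N=5));q=p+yb*.07
robot.move_straight([q[0],q[1],.2],vel=.2)
robot.goto([.44,-.13,.38],DOWN(CY))
w=robot.grab_frame('wrist');pickle.dump(w,open('w9.pkl','wb'));cv2.imwrite('pics/w9.png',w['image'][:,:,::-1]);P=lidpose(w)
L=(P-CC)@CR
# fence top and front wall in crate frame
m=(L[...,1]<-.09)&(L[...,1]>-.14)&(abs(L[...,0])<.06)&(L[...,2]>.07)&(L[...,2]<.09);print('fence y',np.percentile(L[m][:,1],[1,50,99]).round(4))
m=(P[...,2]>.062)&(P[...,2]<.0735)&(abs(L[...,1])<.08)&(abs(L[...,0])<.1);print('rim x',np.percentile(L[m][:,0],[1,99]).round(4))
print(robot.sense()['t'])
E
```

```text
False
n 31263 ctr 486.95703125 -192.2745361328125 (231.02781677246094, 159.9395751953125) 84.10342407226562 z 0.0807 crate-frame ctr [ 2.2 18.   0. ] y range [-0.0954  0.1323] x range [-0.0767  0.0816]
fence y [-0.1364 -0.1058 -0.0902]
rim x [-0.0924  0.0949]
60.2333
```

View pics/w9.png

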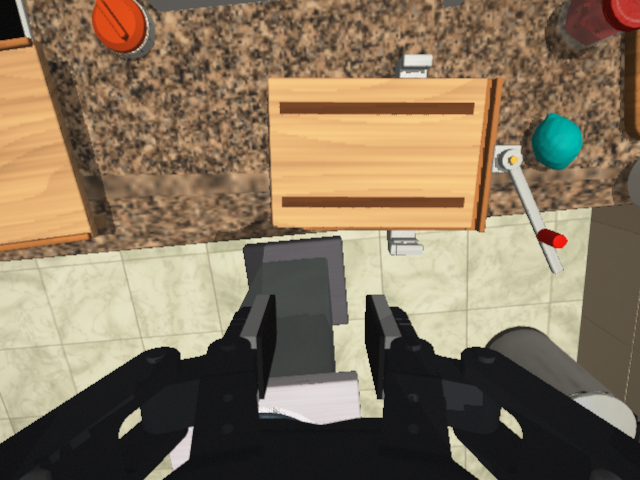

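The lid is about 5 mm short of the fence (gap near column 487) and otherwise square. Push its near edge gently home with shut fingers.

```bash
python3 - <<'E'
from plant import robot
from meas import *
yaw=min((-np.pi/2+CY,np.pi/2+CY),key=lambda a:abs(robot.inverse_kinematics([.5,-.05,.14],DOWN(a))[6]))
P=lambda y,z:list(CC+CR@np.array([.002,y,0])+[0,0,z])
robot.goto(P(.162,.15),DOWN(yaw));robot.grip(0.,40)
print(robot.move_straight(P(.162,.083),vel=.1,contact_N=5))
c=robot.move_straight(P(.136,.083),vel=.02,contact_N=3);s=robot.sense();print(c,(np.array(s['tcp_pos'])-CC)@CR,np.round(s['wrist_force'],1))
robot.move_straight(P(.165,.083),vel=.1);robot.move_straight(P(.165,.18),vel=.25)
robot.goto([.44,-.13,.38],DOWN(CY));w=robot.grab_frame('wrist');pickle.dump(w,open('w10.pkl','wb'));Q=lidpose(w)
L=((Q-CC)@CR).reshape(-1,3)
m=(L[:,1]<-.106)&(L[:,1]>-.113)&(L[:,2]>.074)&(L[:,2]<.086);print('fence x',np.percentile(L[m][:,0],[1,99]).round(4),m.sum())
m=(L[:,1]<.0)&(L[:,1]>-.04)&(abs(L[:,0])>.082)&(abs(L[:,0])<.13)&(L[:,2]>.075)&(L[:,2]<.12);x=L[m][:,0];print('brackets',x[x>0].min(),x[x>0].max(),x[x<0].max(),x[x<0].min())
im=w['image'];cv2.imwrite('pics/w10.png',cv2.resize(im[50:270,240:580],None,fx=2.3,fy=2.3)[:,:,::-1]);print(robot.sense()['t'])
h=cv2.cvtColor(im,cv2.COLOR_RGB2HSV);mm=cv2.inRange(h,(0,180,120),(5,255,255));N,l,st,c=cv2.connectedComponentsWithStats(mm)
for i in range(1,N):
    q=Q[l==i];
    if st[i,4]>40 and np.nanmedian(q[:,0])<.5:q=q[q[:,2]>.12];print('knob top',c[i],np.nanmean(q,0))
E
```

```text
False
False [0.00200416 0.13603413 0.08297762] [-0.7  1.4 -0.1]
n 32713 ctr 482.93829345703125 -211.44357299804688 (255.18609619140625, 165.0102081298828) 84.40925598144531 z 0.0807 crate-frame ctr [ 0.1 -1.4  0. ] y range [-0.1182  0.1251] x range [-0.0767  0.082 ]
fence x [-0.0809  0.0809] 1021
brackets 0.08201166710833097 0.10342943067301641 -0.09153715856469359 -0.1039856276541109
66.475
knob top [558.39473684 240.74342105] [ 0.3843616  -0.37290596  0.12462927]
```

View pics/w10.png

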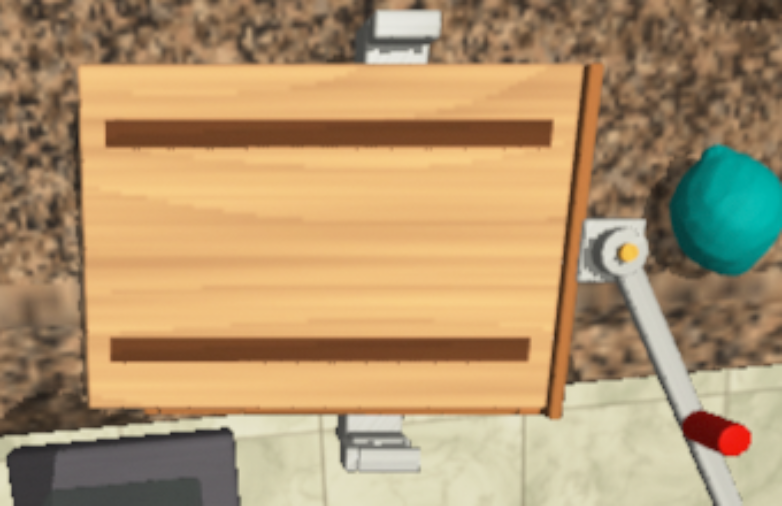

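The lid is now flush against the fence (crop column ~585) and square. Next swing the latch by caging the knob and following the arc.

```bash
python3 - <<'E'
from plant import robot
from h import *
w=pickle.load(open('w10.pkl','rb'))
K=np.array([.3844,-.3729]);pv=onz(w,512.6,159.6,.10)[:2];print('pivot',pv,(np.r_[pv,0]-CC)@CR,np.linalg.norm(K-pv))
pv=K+(pv-K)/np.linalg.norm(pv-K)*.095
a0=np.arctan2(*(K-pv)[::-1])%(2*np.pi);cat=CC[:2]+(CR@[-.098,-.02,0])[:2];a1=np.arctan2(*(cat-pv)[::-1])%(2*np.pi)
print('pivot',pv,np.degrees([a0,a1]))
pos=lambda a,z=.109:[*(pv+.095*np.array([np.cos(a),np.sin(a)])),z]
off=min((np.pi,0),key=lambda o:max(abs(robot.inverse_kinematics(pos(a),DOWN(a-o))[6]) for a in(a0,a1)))
robot.goto(pos(a0,.18),DOWN(a0-off));robot.grip(.45)
print('c',robot.move_straight(pos(a0),vel=.08,contact_N=4));robot.grip(.22,20);print(robot.sense()['opening'])
n=12
for i in range(1,n+3):
    a=a0+(a1-a0)*i/n
    c=robot.move_straight(pos(a),vel=.06,attitude=DOWN(a-off),contact_N=5)
    if c:print('contact',i,np.degrees(a),robot.sense()['wrist_force']);break
s=robot.sense();d=np.array(s['tcp_pos'])[:2]-pv;print('ang',np.degrees(np.arctan2(d[1],d[0])),np.linalg.norm(d),s['wrist_force'])
f=robot.grab_frame('scene');cv2.imwrite('pics/l1.png',cv2.resize(f['image'][240:400,260:460],None,fx=3,fy=3)[:,:,::-1]);print(s['t'])
E
```

```text
pivot [ 0.47002484 -0.33393991] [-0.00097315 -0.12461344  0.        ] 0.09407178694870169
pivot [ 0.4708697  -0.33355549] [204.46597112 127.67912607]
c False
0.2185552486515204
contact 13 121.28022231291213 [-2.82309067 -2.31998685  1.08193131]
ang 126.85440122777618 0.09463178618045635 [-2.82309067 -2.31998685  1.08193131]
73.6167
```

```bash
python3 - <<'E'
from plant import robot
from h import *
pv=np.array([.47087,-.33356]);s=robot.sense();p=np.array(s['tcp_pos']);a=np.arctan2(*(p[:2]-pv)[::-1])
t=np.array([np.sin(a),-np.cos(a),0])
print(robot.move_straight(list(p+t*.008),vel=.02,contact_N=8),(np.array(robot.sense()['tcp_pos'])-p)@t,robot.sense()['wrist_force'])
q=np.array(robot.sense()['tcp_pos']);robot.move_straight(list(q-t*.002),vel=.02)
robot.grip(.4);q=np.array(robot.sense()['tcp_pos']);robot.move_straight([q[0],q[1],.2],vel=.12)
robot.goto([.44,-.13,.38],DOWN(CY));w=robot.grab_frame('wrist');f=robot.grab_frame('scene');P=cloud(w)
h=cv2.cvtColor(w['image'],cv2.COLOR_RGB2HSV);mm=cv2.inRange(h,(0,180,120),(5,255,255));N,l,st,c=cv2.connectedComponentsWithStats(mm)
for i in range(1,N):
    k=P[l==i]
    if st[i,4]>40 and np.nanmedian(k[:,0])<.5:
        k=k[k[:,2]>.12];k=np.nanmean(k,0);d=k[:2]-pv;print('knob',k,np.degrees(np.arctan2(d[1],d[0])))
a=np.hstack([cv2.resize(w['image'][30:290,230:570],(440,336)),cv2.resize(f['image'][240:400,270:430],(336,336))]);cv2.imwrite('pics/l2.png',a[:,:,::-1]);print(robot.sense()['t'])
E
```

```text
True -0.00011676196533801971 [-1.09891509 -0.6120528   0.90215057]
knob [ 0.4145576  -0.25748142  0.12456822] 126.50837707149759
76.375
```

View pics/l2.png

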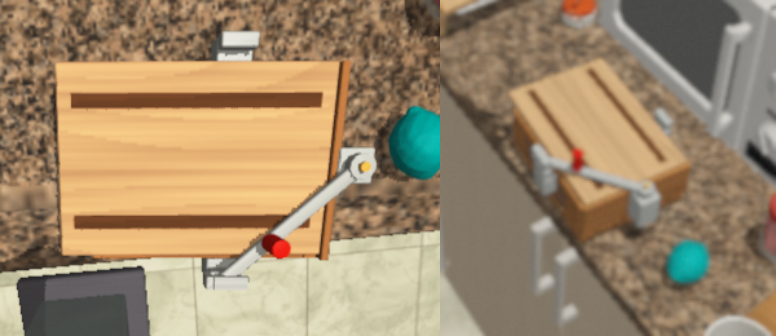

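The latch bar lies in the catch. The last push stopped almost at once, so I check once more that it is hard on its stop.

```bash
python3 - <<'E'
from plant import robot
from h import *
pv=np.array([.47087,-.33356]);K=np.array([.41456,-.25748]);a=np.arctan2(*(K-pv)[::-1])
t=np.array([np.sin(a),-np.cos(a),0]);p=np.r_[K,.109]
yaw=min((a,a-np.pi),key=lambda y:abs(robot.inverse_kinematics(list(p),DOWN(y))[6]))
robot.goto([p[0],p[1],.18],DOWN(yaw));robot.grip(.4);robot.move_straight(list(p),vel=.08,contact_N=4);robot.grip(.25,20)
q=p.copy();f0=np.array(robot.sense()['wrist_force'])
for k in range(1,9):
    c=robot.move_straight(list(p+t*.0015*k),vel=.02,contact_N=10);s=robot.sense();F=(np.array(s['wrist_force'])-f0)@t
    print(c,round(float((np.array(s['tcp_pos'])-p)@t)*1000,2),round(float(F),2))
    if c or abs(F)>7:break
robot.move_straight(list(p),vel=.03);robot.grip(.42);robot.move_straight([p[0],p[1],.2],vel=.12)
robot.goto([.44,-.13,.38],DOWN(CY));w=robot.grab_frame('wrist');P=cloud(w)
h=cv2.cvtColor(w['image'],cv2.COLOR_RGB2HSV);mm=cv2.inRange(h,(0,180,120),(5,255,255));N,l,st,c=cv2.connectedComponentsWithStats(mm)
for i in range(1,N):
    k=P[l==i]
    if st[i,4]>40 and np.nanmedian(k[:,0])<.5:
        k=k[k[:,2]>.12];k=np.nanmean(k,0);d=k[:2]-pv;print('knob',k,np.degrees(np.arctan2(d[1],d[0])))
print(robot.sense()['t'])
E
```

```text
False 0.72 -4.14
False 0.82 -6.85
False 0.95 -9.49
knob [ 0.41449611 -0.25763257  0.12439521] 126.59280276257883
85.2
```

The knob did not move under 9 N, so the latch is hard on its stop and released. Handing in.

```bash
python3 -c "
from plant import robot
print(robot.close_job())"
```

```text
the job is handed in; nothing more can be done
None
```

I handed the job in at about 85 s: both lemons and the one garlic bulb that was out are in the crate, the lid lies cork down against the fence (about 2.6 mm off-centre sideways), and the latch is home in its catch and released.

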